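# Level the resin-casting table and hold the spirit level down

## Task

Get the casting table ready for pouring: stand the spirit level upright on the clear strip of its metal plate, parallel to the plate's long edges, let go of it, then turn the black knob of the screw foot until the bubble lies between its two lines. To finish, press the level down onto the plate with your fingertips, firmly but not hard and without shifting the bubble, and stay there still pressing: I will tighten the lock nut underneath while you hold. Leave the mould on the plate and everything else on the bench where it is.

Things in the scene. Friction and masses are not known exactly. Their poses are not given: they have to be found in the camera images.
- level: aluminium spirit level, black end caps, 180 long (its x) x 24 wide (y) x 42 high (z), 0.3 kg, rigid; origin at the centre of its underside, z up. Starts standing upright on the cutting mat (mat top at z = 0.003). Top face is solid metal from 27 to 90 from the centre at both ends; between them the vial lies in a slot, 4 below the top, with metal cheeks either side. Sides flat
- bubble (a joint): position of the pale 14 mm bubble along the level's x, in m: 0 centred, -0.014 to 0.014 at the vial's ends. It floats to the HIGH end, 0.8 mm per 0.001 rad of slope, settling in about 0.7 s. Two black lines on the vial: a bubble 2 mm off centre touches one
- plate_top (a point): middle of the top face of the casting table's aluminium plate, 260 (x) x 180 (y) x 8, about 43 above the bench; z its normal, x towards the screw foot (at x = 115, y = 0), which end is low at the start (slope 0.006 to 0.015 rad). Locked feet at x = -115, y = +-75, cap nuts 9 high. Mould on the +y half; the strip y -65 to -25, x -100 to 90 is clear
- plate: the same plate; origin on the axis about which it tilts, midway between the two locked feet, 10 below the top face; axes as plate_top
- foot_grip (a point): middle of the screw foot's black star knob: six lobes, 40 across, 22 high (11 above and below this point), axis upright, over 15 above the plate; keeps its height while the plate climbs on the screw. Clockwise from above raises that end: per rad 1.27 mm, 0.0055 rad of slope, 4.4 mm of bubble. Stiff (0.1 N m), stays where left, turns at least 4 rad from where it starts clockwise
- mould: pale silicone mould, an open block 92 x 62 x 28, standing loose on the plate; origin at the centre of its underside
- jar_a: grey paint jar with white cap, 34 across, 48 high; bystander, origin under its centre
- jar_b: green paint jar with black cap, 34 across, 48 high; bystander, origin under its centre
- cup: white mixing cup, 56 across, 55 high; bystander, origin under its centre
- sander: wooden sanding stick 150 x 22 x 8, flat on the mat; bystander, origin under its centre
- knife: metal hobby knife about 175 long, 9 thick, flat on the mat; bystander, origin under its middle
- fuselage_a: half of a model aircraft fuselage with a cockpit and seat, 240 x 62 x 45, open side up; bystander, origin under its centre
- fuselage_b: other half of the fuselage with two small tanks, 240 x 62 x 26, open side up; bystander, origin under its centre

How it is judged:
On the way, in this order (a step that is already met when the one before it is completed fails the run):
1. the level stands on the plate, parallel to its long edges, let go, and the bubble shows the slope (contact force between level and plate above 1 N and contact force between the fingers and level below 0.2 N and angle between the x axis of level and the x axis of plate_top, either way round below 0.15 rad and angle between the z axis of level and the z axis of plate_top, either way round below 0.02 rad and (value of joint bubble above 0.003 m or value of joint bubble below -0.003 m)), for 0.2 s.
2. with the level standing on the plate, the foot has been turned until the bubble lies between its lines (contact force between level and plate above 1 N and value of joint bubble between -0.002 and 0.002 m and angle between plate_top's own z axis and vertical below 0.004 rad), for 0.3 s.
At the end, for the whole second after the job is handed in: fingers press the level with 3 to 40 N and the level the plate with over 5 N; it stands flat at rest on the plate, within 0.15 rad of parallel to the long edges and 60 mm of its middle along x; bubble within 2 mm of centre, plate within 0.005 rad of level; mould and bystanders in place (contact force between the fingers and level between 3 and 40 N and contact force between level and plate above 5 N and z of level in the frame of plate_top between -0.003 and 0.003 m and x of level in the frame of plate_top between -0.06 and 0.06 m and angle between the x axis of level and the x axis of plate_top, either way round below 0.15 rad and angle between the z axis of level and the z axis of plate_top, either way round below 0.02 rad and value of joint bubble between -0.002 and 0.002 m and linear speed of level below 0.01 m/s and angle between plate_top's own z axis and vertical below 0.005 rad); the arm keeps its last pose, push and grip.
It fails at once if the mould is shifted on the plate or tipped (distance of mould from where it was at the start of the episode above 0.015 m or angle between mould's own z axis and vertical above 0.2 rad).
It fails at once if a bystander is knocked over or shifted more than 20 mm (distance of any of jar_a, jar_b, cup, sander, knife, fuselage_a, fuselage_b from where it was at the start of the episode above 0.02 m).
It fails at once if the level is pressed hard (over 60 N) (contact force between level and plate above 60 N).
It also fails if it takes over 58 s, if anything falls off the work surface, if the arm or the gripper's body presses on something with over 40 N, if the wrist force passes 120 N, or if a joint passes its speed limit or range.

## Robot

A 7-joint arm with a two-finger parallel gripper is mounted at the origin on the work surface. World frame = base frame: x ahead of the robot, y to its left, z up, the work surface at z = 0. Lengths are in m, angles in rad, forces in N, time in s.
With the tool pointing down it reaches from about 0.35 to 0.9 m from the base axis. Payload 8.1 kg.
Tool frame: the origin (TCP) lies at the very end of the fingers, on their centre line; the grasp point (between the pads) lies 19 mm behind it; x points along the fingers, z is the direction in which the jaws open and shut, and the axes are right-handed (so a half turn about x gives the same grasp; the last joint's range is limited). The gripper opens to 85 mm and grips with 20 to 120 N. Pads are 22 mm wide; open, the fingers measure 114 mm over their backs; the gripper's body (76 mm by 85 mm) begins 54 mm behind the grasp point. The pads swing forward as they close: fully open they stand 13 mm farther back than shut.
Start: joints at [-0.103, 0.434, 0.025, 1.573, -0.012, 1.134, -0.075], TCP at [0.625, -0, 0.231] pointing down, gripper open.
Joint ranges: [-2.62, 2.62], [-0.44, 2.09], [-1.27, 1.32], [0.08, 2.57], [-1.32, 4.46], [0.12, 2], [-2.74, 2.74]. Speed limits (rad/s): [2.22, 2.22, 3.01, 3.01, 3.14, 3.14, 3.14].

## Interface

Orientations are given as [roll, pitch, yaw] about the fixed x, y, z axes, in that order (R = Rz(yaw) Ry(pitch) Rx(roll)).
In Python, from plant import get_obs, snapshot, finish_job gives the robot as it stands.
- The arm moves only by the tool move_arm, never from a script. Its argument "rows" is a list of rows, each a list of 3 entries, a list of its own where there are three numbers: the finger opening in mm, from 0 to 85.4, then the shift along the tool's x, y, z in mm, then the turn about the tool's x in degrees. In form: [[fingers, [dx, dy, dz], twist], ...]. A call has 1 to 5 rows; each row shifts and turns the commanded pose from where the row before left it, along the tool's axes as they then stand; what a row does not reach is not made up. A row lasts 1/8 s, in which the tool goes at most 62.5 mm and 10.7 degrees, less where a joint would pass 70% of its speed; a pose out of reach is approached as far as the arm can. A call is refused whole if a number of a shift passes 62.5 or a number of a turn 10.7, either way. A call with a gripper value outside its range is refused whole. The fingers move at their own pace and stop on an object; "newtons" is the grip in N (left out, the last holds). Time passes only in rows, so rows that do not move let the fingers close. It gives the time, the measured TCP pose, the force and the opening at its end, in the units of the state.
- get_obs(): the state, without advancing time (a new reading comes with each control period).
- snapshot(name): name is "scene" or "side" or "wrist"; returns a dict with "frame" (480x640x3 uint8, red, green, blue), "vertical_fov" (degrees; the focal length in pixels is half the picture's height over the tangent of half this angle, whatever the lens; pixels are square), "cx", "cy" (the principal point, pixels), "R" (3x3) and "t" (3): a world point X has camera coordinates R X + t; the wrist camera has in their place "mount" (4x4, takes a point from camera to tool coordinates, whose origin is the TCP and whose axes are the tool frame's). Camera axes: x right, y down, z forward; pixel columns grow to the right and rows downward; lengths in m; the calibration is good to about 2 mm. The wrist camera is an equidistant fisheye: a pixel r from the principal point sees the ray r / f radians off the axis. A picture is of the moment at which its call begins: read the wrist's pose just before it. There is no depth.
- finish_job(): hands the job in, once; it reports no verdict.
The state is a dict: "t": time; "joints": joint angles; "qvel": joint speeds; "effort": joint torques, N m; "tcp_pos": TCP position; "tcp_rot": TCP orientation; "wrist_force": force on the tool from outside, world axes, zero at the start; "ft_torque": the same for the moment, N m; "gripper_width": finger opening in m.
Only numpy, scipy, OpenCV 4.12 (cv2) and the standard library are available. Lean on these libraries where they do the work, as an engineer would, in place of code of your own. Each camera call takes 0.05 s, during which the arm holds its last target. There are 200 camera calls.

## Working session

There is one attempt and no reset: what is moved stays moved. The work goes in short steps, Python scripts to look and compute and a tool call to move; the robot and the scene stay as the last step left them, time stands still between calls to the robot, and variables do not carry over. Pictures are saved under pics/ and viewed, about 8 in all and at most 12, crops included, and the job is handed in when it is done.

Besides the shell and the picture viewer there is one more tool, called after "Emit:" in YAML: its name, and indented under it one key for each argument. move_arm: Moves the arm, as the interface text tells. Its arguments: {"type":"object","properties":{"rows":{"type":"array","items":{"type":"array"}},"newtons":{"type":"number"}},"required":["rows"]}

```bash
ls; mkdir -p pics; python3 - <<'E'
from plant import *
import cv2,numpy as np,json
o=get_obs();print({k:np.round(v,3).tolist() for k,v in o.items()})
for n in["scene","side","wrist"]:
    s=snapshot(n);cv2.imwrite(f"pics/{n}0.png",s["frame"][:,:,::-1])
    print(n,{k:np.round(v,4).tolist() for k,v in s.items() if k!="frame"})
E
```

```text
pics
{'t': 0.0, 'joints': [-0.103, 0.435, 0.025, 1.574, -0.012, 1.134, -0.075], 'qvel': [-0.0, -0.0, 0.001, 0.0, -0.0, 0.001, -0.001], 'effort': [0.0, -67.046, 1.025, -31.62, 0.016, 0.013, -0.0], 'tcp_pos': [0.624, -0.0, 0.231], 'tcp_rot': [-3.052, 1.569, -3.052], 'wrist_force': [0.741, 0.35, -0.393], 'ft_torque': [-0.018, -0.056, -0.047], 'gripper_width': 0.085}
scene {'vertical_fov': 50.4471, 'cx': 315.3985, 'cy': 246.6813, 'R': [[0.727, 0.6866, -0.0082], [0.5069, -0.5447, -0.6681], [-0.4632, 0.4816, -0.744]], 't': [-0.418, -0.2388, 1.4253]}
side {'vertical_fov': 44.1565, 'cx': 326.517, 'cy': 243.5603, 'R': [[-0.9879, -0.1547, -0.0098], [-0.0735, 0.5232, -0.8491], [0.1365, -0.8381, -0.5282]], 't': [0.5451, 0.0963, 1.1182]}
wrist {'vertical_fov': 65.7065, 'cx': 322.6209, 'cy': 235.3941, 'mount': [[0.0003, -0.3216, 0.9469, -0.1427], [0.0007, -0.9469, -0.3216, 0.0808], [1.0, 0.0007, -0.0, -0.0001], [0.0, 0.0, 0.0, 1.0]]}
```

View pics/scene0.png

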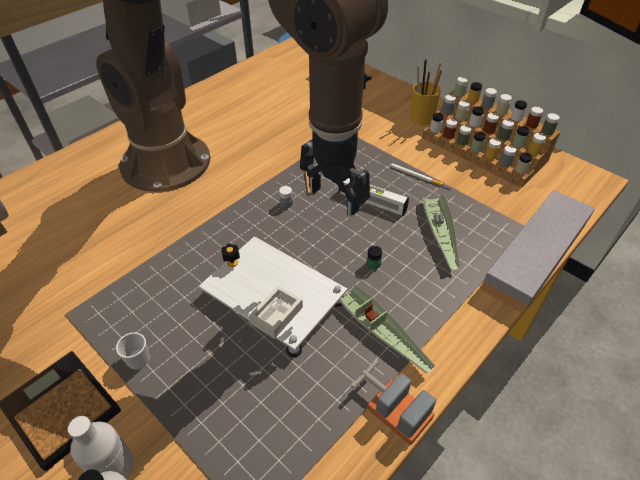

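View pics/wrist0.png

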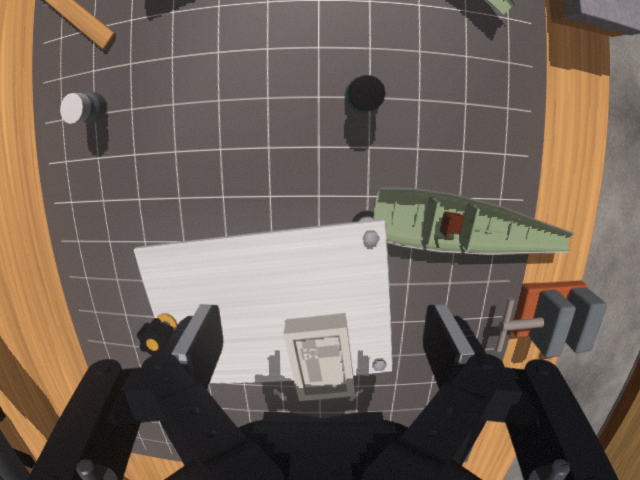

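Scene: the plate (≈275,290), knob at (231,255), mould at (278,310), level partly hidden at (388,200) and jars at (285,197) and (374,257). In the wrist picture the plate's knob is at (157,335) and its cap nuts at (371,238) and (379,365). The strip is on the image-up side.

View pics/side0.png

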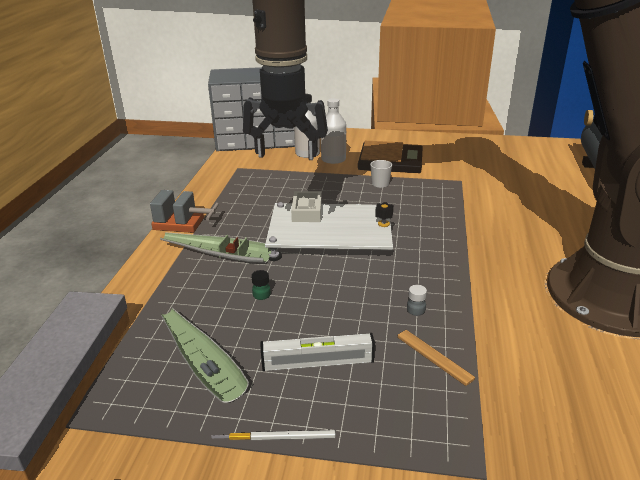

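```bash
cat > h.py <<'E'
import numpy as np,cv2
from plant import *
from scipy.spatial.transform import Rotation as Ro
def tool():
    o=get_obs();return Ro.from_euler('xyz',o["tcp_rot"]).as_matrix(),np.array(o["tcp_pos"])
def cam(n,save=None):
    T=tool();s=snapshot(n);s["T"]=T;s["n"]=n
    if save: cv2.imwrite("pics/"+save,s["frame"][:,:,::-1])
    return s
def ray(s,u,v):
    f=240/np.tan(np.radians(s["vertical_fov"])/2)
    a=np.array([u-s["cx"],v-s["cy"]])/f
    if s["n"]=="wrist":
        r=np.hypot(*a);d=np.array([*(a*np.sinc(r/np.pi)),np.cos(r)])
        m=np.array(s["mount"]);R,p=s["T"];return R@m[:3,3]+p,R@m[:3,:3]@d
    R=np.array(s["R"]);return -R.T@np.array(s["t"]),R.T@np.array([*a,1])
def on(s,u,v,z):
    c,d=ray(s,u,v);return c+d*(z-c[2])/d[2]
def proj(s,X):
    f=240/np.tan(np.radians(s["vertical_fov"])/2)
    if s["n"]=="wrist":
        m=np.array(s["mount"]);R,p=s["T"];c=m[:3,:3].T@(R.T@(np.array(X)-p)-m[:3,3])
        r=np.hypot(c[0],c[1]);k=np.arctan2(r,c[2])/r;return np.array([s["cx"]+f*k*c[0],s["cy"]+f*k*c[1]])
    c=np.array(s["R"])@X+s["t"];return np.array([s["cx"],s["cy"]])+f*c[:2]/c[2]
E
python3 - <<'E'
from h import *
w=cam("wrist");
for nm,u,v,z in[("capnut-y",371,238,.05),("capnut+y",379,365,.05),("corner TL",136,249,.043),("corner TR",385,222,.043),("corner BR",391,371,.043),("knob",157,335,.08),("mouldTL",286,322,.07),("mouldTR",346,315,.07),("jarb",366,93,.048),("jara",72,108,.048),("fus",375,240,.02)]:
    print(nm,on(w,u,v,z).round(3))
s=cam("scene")
for nm,u,v,z in[("level end",407,203,.03),("level top",385,197,.045),("knob",231,250,.085),("jara",285,190,.048)]:
    print(nm,on(s,u,v,z).round(3))
E
```

```text
capnut-y [ 0.669 -0.032  0.05 ]
capnut+y [ 0.687 -0.18   0.05 ]
corner TL [ 0.43  -0.047  0.043]
corner TR [ 0.683 -0.018  0.043]
corner BR [ 0.703 -0.195  0.043]
knob [ 0.455 -0.127  0.08 ]
mouldTL [ 0.589 -0.11   0.07 ]
mouldTR [ 0.646 -0.102  0.07 ]
jarb [0.661 0.099 0.048]
jara [0.371 0.106 0.048]
fus [ 0.677 -0.044  0.02 ]
level end [0.611 0.292 0.03 ]
level top [0.567 0.258 0.045]
knob [ 0.454 -0.133  0.085]
jara [0.37  0.107 0.048]
```

Side view: level with front face at (263–373, 336–370), its vial near (318,344), sander at (435,357), jar_b at (261,285), and mould at (307,208).

```bash
python3 - <<'E'
from h import *
s=cam("side")
for u,v,z in[(264,370,.003),(373,361,.003),(263,344,.045),(373,336,.045),(262,342,.045),(371,333,.045),(400,335,.011),(470,380,.011)]: print(u,v,on(s,u,v,z).round(4))
E
```

```text
264 370 [0.6074 0.2951 0.003 ]
373 361 [0.4358 0.2491 0.003 ]
263 344 [0.6098 0.2806 0.045 ]
373 336 [0.4383 0.2362 0.045 ]
262 342 [0.6126 0.2761 0.045 ]
371 333 [0.4422 0.2293 0.045 ]
400 335 [0.3954 0.1875 0.011 ]
470 380 [0.2828 0.2782 0.011 ]
```

Emit:
move_arm:
  rows:
    - [85,[0,60,-15],0]
    - [85,[0,60,-15],0]
    - [85,[0,60,-15],0]
    - [85,[0,60,-10],0]
    - [85,[0,20,0],0]
  newtons: 40

```text
t: 0.92
tcp_pos: [0.5679, 0.2653, 0.2313]
tcp_rot: [1.97, 1.568, 1.976]
wrist_force: [0.9, 0.4, 0.3]
gripper_width: 0.0852
```

Emit:
move_arm:
  rows:
    - [85,[0,0,0],-10]
    - [85,[0,0,0],-10]
    - [85,[0,0,0],-10]
    - [85,[0,0,0],-10]
    - [85,[0,0,0],-10]

```text
t: 1.55
tcp_pos: [0.5706, 0.2588, 0.2312]
tcp_rot: [-2.355, 1.57, -1.479]
wrist_force: [0.5, -0.9, -0.6]
gripper_width: 0.0847
```

Emit:
move_arm:
  rows:
    - [85,[0,0,0],-10]
    - [85,[0,0,0],-10]
    - [85,[0,0,0],-10]
    - [85,[0,0,0],-10]
    - [85,[0,0,0],0]

```text
t: 2.17
tcp_pos: [0.5705, 0.2589, 0.2311]
tcp_rot: [2.7, 1.57, -2.014]
wrist_force: [-0.0, -0.8, 0.1]
gripper_width: 0.0849
```

```bash
python3 - <<'E'
from h import *
w=cam("wrist","w1.png");R,p=w["T"];print(p,R.round(3).tolist(),np.round(get_obs()["joints"],2))
E
```

```text
[0.57051892 0.2588596  0.23109123] [[-0.0, -1.0, 0.003], [-0.0, 0.003, 1.0], [-1.0, 0.0, -0.0]] [-0.25  0.47 -0.39  1.54  0.19  1.16  0.89]
```

View pics/w1.png

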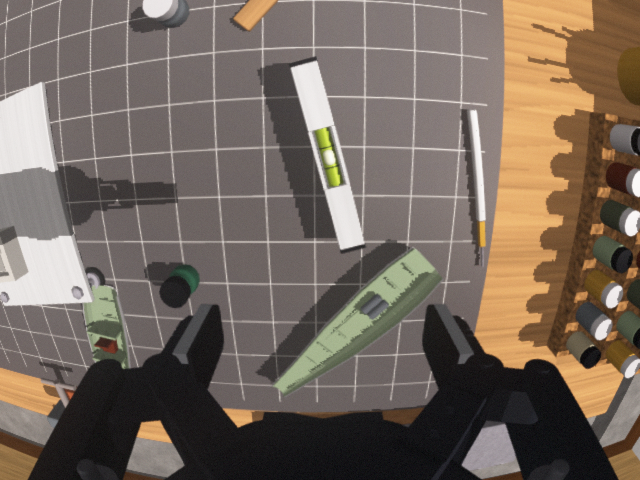

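Wrist view from above: level with end caps at (303,62) and (352,247), vial centre about (329,157), and nothing near its sides.

```bash
python3 - <<'E'
from h import *
w=cam("wrist")
g=w["frame"]; hsv=cv2.cvtColor(g,cv2.COLOR_RGB2HSV)
m=((hsv[...,2]>170)&(hsv[...,1]<40)).astype(np.uint8); m[:40]=0;m[260:]=0;m[:,:280]=0;m[:,380:]=0
hsvm=((hsv[...,1]>150)&(hsv[...,0]>22)&(hsv[...,0]<45)).astype(np.uint8);hsvm[:100]=0;hsvm[210:]=0;hsvm[:,:290]=0;hsvm[:,370:]=0
print("vial",np.argwhere(hsvm).mean(0)[::-1])
r=cv2.minAreaRect(np.argwhere(m|hsvm)[:,::-1].astype(np.float32));print(r)
for u,v in[(303,62),(352,247),(291,66),(317,59),(340,250),(364,245)]:print(on(w,u,v,.045).round(4))
c=np.argwhere(hsvm).mean(0)[::-1];print("vial",on(w,*c,.04).round(4))
E
```

```text
vial [327.65217391 156.38672769]
((329.5, 149.5), (219.0, 99.0), 90.0)
[0.441  0.2406 0.045 ]
[0.6106 0.2845 0.045 ]
[0.4443 0.2301 0.045 ]
[0.4384 0.2527 0.045 ]
[0.6136 0.2732 0.045 ]
[0.6086 0.2959 0.045 ]
vial [0.5258 0.2616 0.04  ]
```

Emit:
move_arm:
  rows:
    - [85,[0,44.5,3.6],0]
    - [85,[55,0,0],-7.3]
    - [85,[55,0,0],-7.2]
    - [85,[50,0,0],0]
    - [85,[30,0,0],0]

```text
t: 2.9
tcp_pos: [0.5247, 0.2625, 0.0388]
tcp_rot: [1.997, 1.568, -2.466]
wrist_force: [0.6, -0.0, 0.8]
gripper_width: 0.085
```

Emit:
move_arm:
  rows:
    - [60,[24,0,0],0]
    - [40,[0,0,0],0]
    - [24,[0,0,0],0]
    - [10,[0,0,0],0]
    - [10,[0,0,0],0]

```text
t: 3.52
tcp_pos: [0.5264, 0.2641, 0.0187]
tcp_rot: [-1.339, 1.568, 0.484]
wrist_force: [-0.9, 0.2, 6.5]
gripper_width: 0.0231
```

Emit:
move_arm:
  rows:
    - [10,[0,0,0],0]
    - [10,[0,0,0],0]

```text
t: 3.78
tcp_pos: [0.5263, 0.2642, 0.0186]
tcp_rot: [-1.331, 1.568, 0.493]
wrist_force: [-0.6, -0.1, 6.1]
gripper_width: 0.0231
```

Emit:
move_arm:
  rows:
    - [10,[-50,0,0],0]
    - [10,[-50,0,0],0]
    - [10,[0,-5,-50],8.2]
    - [10,[0,-5,-57],0]
    - [10,[0,-1,-57],0]

```text
t: 4.4
tcp_pos: [0.5616, 0.1019, 0.1176]
tcp_rot: [-2.146, 1.57, -0.466]
wrist_force: [0.9, -0.5, -3.3]
gripper_width: 0.0231
```

Emit:
move_arm:
  rows:
    - [10,[0,0,-57],0]
    - [10,[0,0,-57],0]
    - [10,[0,0,-57],0]
    - [10,[0,0,0],0]
    - [10,[0,0,0],0]

```text
t: 5.03
tcp_pos: [0.5797, -0.0661, 0.1173]
tcp_rot: [0.531, 1.57, 2.211]
wrist_force: [-0.1, 1.1, -3.4]
gripper_width: 0.023
```

```bash
python3 - <<'E'
from h import *
w=cam("wrist","w2.png");R,p=w["T"];print(p,R.round(3).tolist(),np.round(get_obs()["joints"],2),get_obs()["wrist_force"])
E
```

```text
[ 0.57972276 -0.06613372  0.11729356] [[-0.0, -0.994, -0.109], [0.0, -0.109, 0.994], [-1.0, 0.0, 0.001]] [ 0.29  0.52 -0.38  1.78  0.24  0.89  1.49] [-0.16074249  0.24883602 -3.16049675]
```

View pics/w2.png

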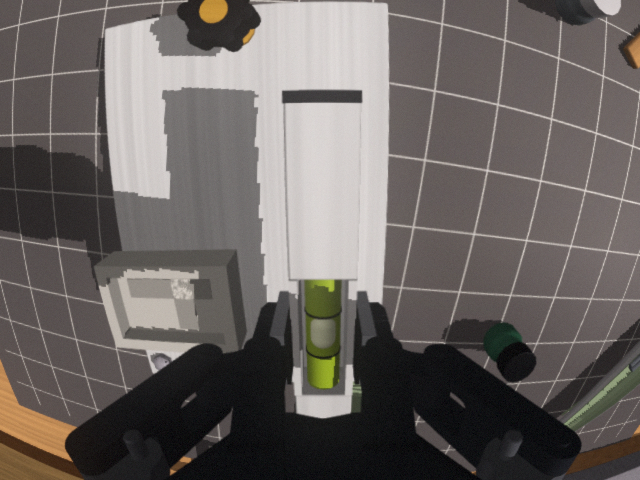

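The level is held parallel to the plate: plate's right edge at u≈388, near end edge at v≈4–28, knob top centre ≈(213,10), mould's near corner at (237,250).

```bash
python3 - <<'E'
from h import *
w=cam("wrist");R,p=w["T"]
for n,u,v,z in[("edge a",388,10,.042),("edge b",386,190,.043),("edge c",384,280,.043),("corner",387,4,.042),("cornerL",106,30,.042),("knobtop",213,10,.081),("mould",237,250,.071),("mould L",101,256,.071),("levelend",322,92,.1417),("levend bl",284,102,.1417)]:
    X=on(w,u,v,z);print(n,X.round(4),"tool",(R.T@(X-p)*1000).round(1))
E
```

```text
edge a [ 0.4296 -0.0455  0.042 ] tool [ 75.4 147.1  36. ]
edge b [ 0.5378 -0.0333  0.043 ] tool [74.4 38.3 36.2]
edge c [ 0.5967 -0.0247  0.043 ] tool [ 74.4 -21.2  38.2]
corner [ 0.4259 -0.0465  0.042 ] tool [ 75.4 150.9  35.4]
cornerL [ 0.4477 -0.2222  0.042 ] tool [  75.3  148.7 -141.6]
knobtop [ 0.4491 -0.135   0.081 ] tool [ 36.3 137.7 -55.1]
mould [ 0.575  -0.1152  0.071 ] tool [ 46.3  10.3 -49.3]
mould L [ 0.5902 -0.2052  0.071 ] tool [  46.3    5.2 -140.5]
levelend [ 0.4907 -0.0769  0.1417] tool [-24.3  89.9  -1.9]
levend bl [ 0.4951 -0.0884  0.1417] tool [-24.3  86.8 -13.8]
```

Emit:
move_arm:
  rows:
    - [10,[30,3,-4],0]
    - [10,[18,0,0],0]
    - [10,[3,0,0],0]
    - [10,[0,0,0],0]

```text
t: 5.62
tcp_pos: [0.5779, -0.0698, 0.0666]
tcp_rot: [-0.871, 1.57, 0.81]
wrist_force: [0.7, 0.4, -2.1]
gripper_width: 0.0236
```

Emit:
move_arm:
  rows:
    - [10,[2.5,0,0],0]
    - [10,[1.5,0,0],0]
    - [10,[0,0,0],0]

```text
t: 6.0
tcp_pos: [0.5776, -0.0705, 0.0625]
tcp_rot: [-1.902, 1.571, -0.221]
wrist_force: [0.1, -0.6, -3.1]
gripper_width: 0.0237
```

Emit:
move_arm:
  rows:
    - [10,[1.5,0,0],0]
    - [10,[0,0,0],0]

```text
t: 6.25
tcp_pos: [0.5775, -0.0705, 0.0607]
tcp_rot: [1.444, 1.571, 3.125]
wrist_force: [-0.4, 0.1, -3.7]
gripper_width: 0.0231
```

Emit:
move_arm:
  rows:
    - [10,[1.2,0,0],0]
    - [10,[0,0,0],0]

```text
t: 6.5
tcp_pos: [0.5775, -0.0705, 0.0595]
tcp_rot: [1.602, 1.571, -3.0]
wrist_force: [0.1, -0.3, -3.0]
gripper_width: 0.023
```

Emit:
move_arm:
  rows:
    - [10,[1,0,0],0]
    - [10,[0,0,0],0]

```text
t: 6.75
tcp_pos: [0.5776, -0.0705, 0.0587]
tcp_rot: [-1.722, 1.571, -0.041]
wrist_force: [-0.4, 0.5, -2.0]
gripper_width: 0.0233
```

Emit:
move_arm:
  rows:
    - [10,[0.8,0,0],0]
    - [10,[0,0,0],0]

```text
t: 7.0
tcp_pos: [0.5775, -0.0705, 0.0581]
tcp_rot: [-2.643, 1.571, -0.963]
wrist_force: [-2.4, -0.1, 2.5]
gripper_width: 0.0234
```

Emit:
move_arm:
  rows:
    - [10,[0.6,0,0],0]
    - [10,[0,0,0],0]

```text
t: 7.25
tcp_pos: [0.5776, -0.0705, 0.0579]
tcp_rot: [-2.458, 1.57, -0.777]
wrist_force: [-3.8, -0.3, 8.5]
gripper_width: 0.0233
```

Emit:
move_arm:
  rows:
    - [28,[0,0,0],0]
    - [36,[0,0,0],0]
    - [38,[0,0,0],0]
    - [38,[0,0,0],0]

```text
t: 7.75
tcp_pos: [0.5776, -0.0705, 0.0571]
tcp_rot: [-0.813, 1.571, 0.868]
wrist_force: [-0.3, 0.6, -0.2]
gripper_width: 0.0378
```

Emit:
move_arm:
  rows:
    - [38,[-20,0,0],0]
    - [38,[-50,0,0],0]
    - [38,[-50,0,0],0]
    - [50,[0,0,0],0]
    - [50,[0,0,0],0]

```text
t: 8.38
tcp_pos: [0.5773, -0.0706, 0.177]
tcp_rot: [2.744, 1.571, -1.859]
wrist_force: [-0.5, 0.0, 0.4]
gripper_width: 0.0499
```

```bash
python3 - <<'E'
from h import *
w=cam("wrist","w3.png");R,p=w["T"];print(p,get_obs()["wrist_force"],np.round(get_obs()["joints"],2))
E
```

```text
[ 0.57730341 -0.07061014  0.17697873] [-0.01039342  0.38617136 -0.38926952] [ 0.31  0.45 -0.39  1.73  0.2   1.01  1.53]
```

View pics/w3.png

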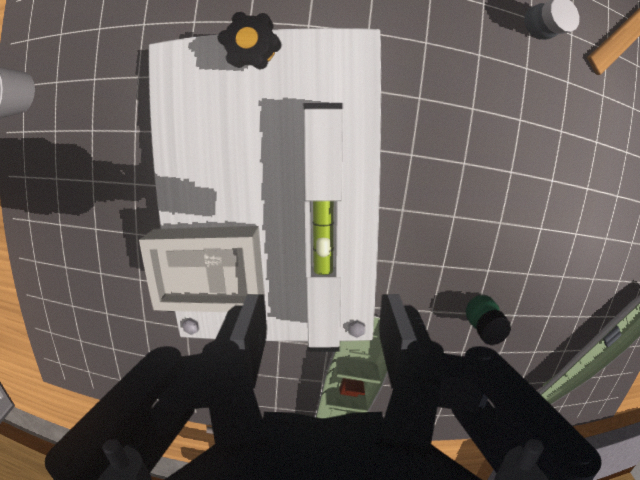

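The level stands on the strip (u 305–342); the bubble at (323,246) is off towards the mould-side end, below the upper line at v≈225, so the knob end is low as expected. The knob top disc is at (247,38).

```bash
cat >> h.py <<'E'
def knob(s,cu,cv_,z=.081,rad=45):
    g=s["frame"].astype(int);m=(g.max(2)<48).astype(np.uint8)
    hs=cv2.cvtColor(s["frame"],cv2.COLOR_RGB2HSV);o=((hs[...,1]>150)&(hs[...,0]>8)&(hs[...,0]<28)).astype(np.uint8)
    k=np.zeros_like(m);cv2.circle(k,(cu,cv_),rad,1,-1);m=m*k
    k2=np.zeros_like(m);cv2.circle(k2,(cu,cv_),14,1,-1)
    oc=np.argwhere(o*k2).mean(0)[::-1];C=on(s,*oc,z)
    c=max(cv2.findContours(m,0,1)[0],key=cv2.contourArea)[:,0]
    P=np.array([on(s,*q,z) for q in c])-C;a=np.arctan2(P[:,1],P[:,0]);r=np.hypot(P[:,0],P[:,1])
    print("disc",oc.round(1),C.round(4),"area",cv2.contourArea(c))
    for lo in range(-180,180,10):
        q=(np.degrees(a)>=lo)&(np.degrees(a)<lo+10);print(lo+5,(r[q].max()*1000).round(1) if q.any() else None,end="; ")
    print("\nphase deg",np.degrees(np.angle(np.sum(r*np.exp(6j*a))))/6)
E
python3 - <<'E'
from h import *
knob(cam("wrist"),247,38)
E
```

```text
disc [246.1  37.9] [ 0.4487 -0.1355  0.081 ] area 716.0
-175 15.2; -165 18.0; -155 18.7; -145 18.4; -135 16.7; -125 14.4; -115 14.3; -105 16.8; -95 18.7; -85 18.7; -75 17.3; -65 15.0; -55 14.8; -45 12.3; -35 11.8; -25 None; -15 None; -5 None; 5 None; 15 None; 25 None; 35 None; 45 None; 55 None; 65 None; 75 None; 85 None; 95 None; 105 15.8; 115 17.2; 125 18.2; 135 18.9; 145 19.2; 155 18.5; 165 16.1; 175 14.6; 
phase deg 3.870077627952169
```

Emit:
move_arm:
  rows:
    - [70,[0,60,-24],0]
    - [70,[0,50,-24],0]
    - [70,[0,22,0],0]
    - [70,[0,0,0],0]

```text
t: 8.98
tcp_pos: [0.4515, -0.1323, 0.1764]
tcp_rot: [1.488, 1.568, -3.117]
wrist_force: [0.2, -0.1, 0.2]
gripper_width: 0.0698
```

```bash
python3 - <<'E'
from h import *
w=cam("wrist","w4.png");R,p=w["T"];print(p,R.round(3).tolist(),np.round(get_obs()["joints"],2),proj(w,[.451,-.133,.081]))
E
```

```text
[ 0.45151289 -0.13229825  0.17638446] [[-0.002, -0.994, -0.108], [-0.0, -0.108, 0.994], [-1.0, 0.002, 0.0]] [ 0.51  0.28 -0.41  1.98  0.14  0.91  1.7 ] [324.44033051 238.2140854 ]
```

View pics/w4.png

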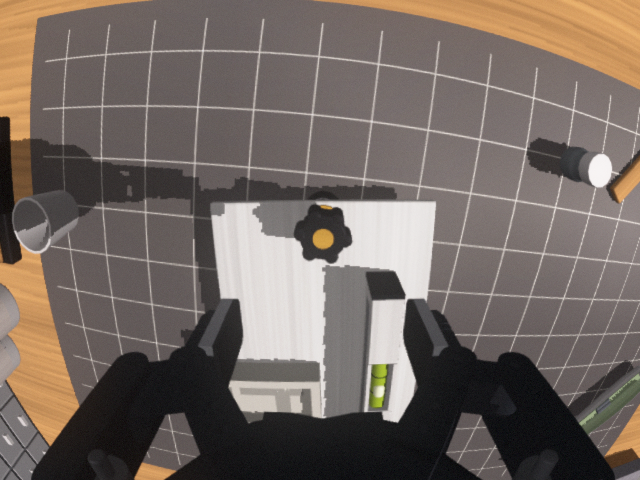

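The knob sits at (323,238) in view, top disc centred there, near where I predicted (324,238), so the TCP is over it to about 1 mm.

```bash
python3 - <<'E'
from h import *
knob(cam("wrist"),323,238,rad=34)
E
```

```text
disc [322.1 235.8] [ 0.4513 -0.1342  0.081 ] area 201.5
-175 20.2; -165 22.0; -155 21.8; -145 21.3; -135 18.7; -125 19.5; -115 19.8; -105 19.4; -95 None; -85 None; -75 None; -65 None; -55 None; -45 None; -35 None; -25 None; -15 None; -5 None; 5 None; 15 None; 25 None; 35 None; 45 None; 55 None; 65 None; 75 None; 85 None; 95 None; 105 None; 115 None; 125 None; 135 None; 145 None; 155 22.2; 165 22.2; 175 20.1; 
phase deg -22.624466991673685
```

Emit:
move_arm:
  rows:
    - [66,[20,0,-1.2],-8]
    - [64,[35,0,0],-8]
    - [62,[35,0,0],-8]
    - [60,[28,0,0],0]
    - [60,[0,0,0],0]

```text
t: 9.7
tcp_pos: [0.4533, -0.1318, 0.0573]
tcp_rot: [0.556, 1.567, 2.657]
wrist_force: [-0.2, 0.2, 0.7]
gripper_width: 0.06
```

Emit:
move_arm:
  rows:
    - [50,[0,0,0],0]
    - [44,[0,0,0],0]
    - [30,[0,0,0],0]
    - [30,[0,0,0],0]
    - [30,[0,0,0],0]
  newtons: 40

```text
t: 10.32
tcp_pos: [0.4533, -0.1308, 0.0603]
tcp_rot: [-0.492, 1.569, 1.609]
wrist_force: [-4.8, 8.2, 10.7]
gripper_width: 0.0346
```

```bash
python3 - <<'E'
from h import *
cam("scene","s1.png");s=cam("side","sd1.png");w=cam("wrist","w5.png")
a=s["frame"][180:300,240:440,::-1];b=w["frame"][...,::-1]
cv2.imwrite("pics/c1.png",np.vstack([cv2.resize(a,(600,360),interpolation=2)]))
print(np.round(get_obs()["joints"],2))
X=[.5775,-.0705,.085];print(proj(s,X),proj(cam("scene"),X),proj(w,X))
E
```

```text
[ 0.5   0.46 -0.44  2.1   0.32  0.65  1.96]
[319.02751086 216.57412378] [292.71608142 263.74911938] [307.11938931 515.81816459]
```

View pics/c1.png

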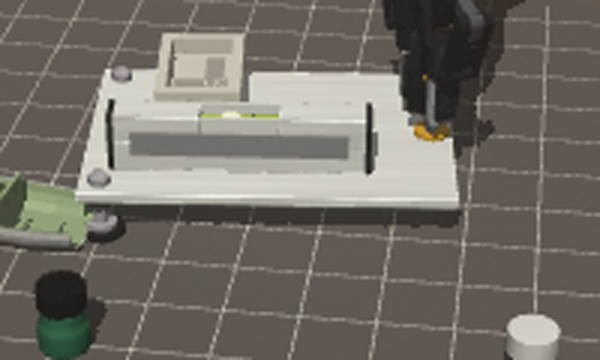

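Side crop: level standing; fingers around the knob at (430,90), the bubble at (232,115) within a slot spanning 200–280, so still left (high) of centre. The 34.6 mm grip equals a valley-to-valley grip, as it should.

```bash
cat > bub.py <<'E'
import cv2,numpy as np,sys
def prof(f,u0,u1,v0,v1,axis):
    a=cv2.imread(f)[v0:v1,u0:u1].astype(int)
    m=a.mean(axis=1-axis) if False else a.mean(axis=(1 if axis==0 else 0))
    for i,r in enumerate(m): print(i+(v0 if axis==0 else u0),r.round().astype(int).tolist(),end=" | ")
    print()
E
python3 - <<'E'
from bub import *
prof("pics/w3.png",319,327,195,282,0)
a=cv2.imread("pics/sd1.png"); 
for v in range(212,224): print(v,[tuple(x) for x in a[v,304:336:2].tolist()])
E
```

```text
195 [211, 213, 218] | 196 [210, 212, 217] | 197 [210, 213, 218] | 198 [210, 213, 218] | 199 [209, 213, 217] | 200 [162, 188, 187] | 201 [100, 177, 166] | 202 [67, 176, 159] | 203 [64, 176, 158] | 204 [63, 176, 157] | 205 [62, 174, 156] | 206 [64, 176, 158] | 207 [62, 175, 157] | 208 [62, 174, 157] | 209 [62, 174, 157] | 210 [62, 175, 157] | 211 [62, 174, 156] | 212 [63, 174, 157] | 213 [61, 173, 156] | 214 [62, 175, 158] | 215 [62, 175, 157] | 216 [61, 173, 156] | 217 [62, 174, 157] | 218 [62, 174, 156] | 219 [61, 173, 156] | 220 [61, 173, 156] | 221 [60, 172, 155] | 222 [61, 172, 156] | 223 [60, 170, 153] | 224 [55, 144, 129] | 225 [50, 98, 90] | 226 [55, 135, 122] | 227 [60, 170, 153] | 228 [60, 171, 155] | 229 [59, 171, 154] | 230 [60, 172, 155] | 231 [60, 172, 155] | 232 [59, 172, 154] | 233 [58, 170, 153] | 234 [59, 172, 154] | 235 [61, 173, 155] | 236 [61, 171, 155] | 237 [86, 174, 161] | 238 [146, 185, 184] | 239 [168, 198, 199] | 240 [180, 210, 210] | 241 [189, 216, 217] | 242 [194, 220, 220] | 243 [195, 220, 220] | 244 [195, 220, 220] | 245 [194, 219, 219] | 246 [195, 220, 2
[... 3364 characters left out ...]
175, 178), (166, 175, 178), (167, 175, 178), (166, 175, 178), (166, 175, 178), (167, 174, 178), (166, 174, 177), (166, 175, 176), (168, 176, 178)]
222 [(166, 175, 175), (132, 139, 141), (167, 176, 178), (165, 175, 177), (167, 176, 178), (166, 176, 178), (166, 175, 177), (167, 176, 178), (166, 175, 177), (168, 177, 178), (168, 177, 177), (168, 177, 178), (167, 176, 178), (168, 177, 177), (168, 177, 178), (173, 183, 183)]
223 [(161, 170, 171), (130, 138, 139), (164, 173, 176), (164, 173, 176), (164, 173, 176), (162, 172, 173), (162, 172, 174), (163, 172, 173), (163, 172, 173), (163, 173, 173), (163, 173, 174), (163, 173, 173), (163, 173, 174), (164, 173, 174), (147, 155, 159), (170, 178, 180)]
```

Emit:
move_arm:
  rows:
    - [30,[-2,0,0],5]
    - [30,[-1,0,0],9]
    - [30,[0,0,0],10]
    - [30,[0,0,0],10]
    - [30,[0,0,0],10]

```text
t: 11.15
tcp_pos: [0.4534, -0.1332, 0.0609]
tcp_rot: [1.267, 1.57, 2.592]
wrist_force: [7.9, -4.2, -36.2]
gripper_width: 0.0345
```

Emit:
move_arm:
  rows:
    - [30,[1.5,0,0],0]
    - [30,[0.5,0,0],0]

```text
t: 11.4
tcp_pos: [0.4536, -0.1333, 0.0605]
tcp_rot: [-2.552, 1.57, -1.22]
wrist_force: [-0.6, -2.5, -1.1]
gripper_width: 0.0344
```

Emit:
move_arm:
  rows:
    - [30,[0,0,0],9]
    - [30,[0,0,0],9]
    - [30,[0,0,0],10]
    - [30,[0,0,0],10]
    - [30,[0,0,0],0]

```text
t: 12.02
tcp_pos: [0.4523, -0.1351, 0.0606]
tcp_rot: [-2.792, 1.568, -2.127]
wrist_force: [-4.3, -9.7, -2.8]
gripper_width: 0.0343
```

```bash
cat >> h.py <<'E'
def sidebub(z=.085):
    """bubble centre minus line position (px) along the vial in the side view"""
    s=cam("side","sdb.png");f=s["frame"].astype(int)
    r=f[210:226,300:340];
    g=(r[...,1]-r[...,2]);row=210+np.argmax((g>60).sum(1))
    l=f[row,300:340];print(row,[tuple(x) for x in l.tolist()][4:36])
E
python3 - <<'E'
from h import *
sidebub();R,p=tool();print(p,R.round(3).tolist(),np.round(get_obs()["joints"],2))
E
```

```text
218 [(208, 206, 195), (213, 210, 201), (180, 185, 141), (187, 197, 118), (188, 198, 119), (187, 198, 117), (186, 197, 117), (186, 197, 116), (187, 198, 117), (187, 198, 118), (188, 199, 118), (146, 152, 102), (229, 229, 199), (238, 240, 217), (238, 239, 219), (238, 240, 219), (238, 240, 222), (232, 232, 203), (185, 196, 111), (173, 190, 78), (136, 148, 74), (171, 189, 78), (171, 188, 77), (172, 188, 78), (173, 189, 82), (172, 189, 81), (173, 188, 81), (173, 189, 82), (145, 155, 82), (220, 218, 208), (213, 210, 201), (212, 210, 201)]
[ 0.45234114 -0.13515973  0.06055823] [[-0.001, -0.618, 0.786], [-0.002, 0.786, 0.618], [-1.0, -0.001, -0.002]] [ 0.21  0.43 -0.05  2.12  0.04  0.6   0.8 ]
```

Emit:
move_arm:
  rows:
    - [30,[0,0,0],0]
    - [30,[0,0,0],0]
    - [30,[0,0,0],0]
    - [30,[0,0,0],0]
    - [30,[0,0,0],0]

```text
t: 12.7
tcp_pos: [0.4523, -0.1351, 0.0605]
tcp_rot: [-2.885, 1.569, -2.218]
wrist_force: [-4.1, -9.5, -3.0]
gripper_width: 0.0345
```

```bash
python3 - <<'E'
from h import *
sidebub()
E
```

```text
218 [(208, 206, 195), (212, 211, 201), (181, 186, 143), (188, 198, 119), (187, 198, 118), (186, 197, 117), (186, 197, 117), (186, 197, 117), (187, 198, 117), (188, 198, 118), (189, 199, 119), (137, 148, 74), (197, 203, 145), (232, 232, 201), (239, 240, 219), (239, 240, 220), (238, 240, 218), (237, 238, 212), (227, 228, 196), (174, 192, 82), (135, 147, 72), (171, 189, 77), (172, 189, 78), (172, 188, 77), (173, 189, 82), (172, 189, 80), (172, 188, 81), (171, 188, 81), (146, 157, 84), (220, 218, 208), (212, 210, 201), (212, 210, 201)]
```

Bubble settled at about 319.8 px between lines at 315.5 and 324.5 (centre 320.0), i.e. about −0.4 mm. Let go and check from close by.

Emit:
move_arm:
  rows:
    - [42,[0,0,0],0]
    - [50,[0,0,0],0]
    - [50,[0,0,0],0]
    - [50,[-15,0,0],0]
    - [50,[-50,0,0],0]

```text
t: 13.38
tcp_pos: [0.4521, -0.1324, 0.1251]
tcp_rot: [2.246, 1.566, 2.915]
wrist_force: [0.7, -0.4, 0.4]
gripper_width: 0.0503
```

Emit:
move_arm:
  rows:
    - [20,[-50,0,0],-10]
    - [0,[0,0,0],-10]
    - [0,[0,0,0],-10]
    - [0,[0,0,0],-10]
    - [0,[0,0,0],-10]

```text
t: 14.0
tcp_pos: [0.4537, -0.1328, 0.1764]
tcp_rot: [-2.004, 1.57, -0.457]
wrist_force: [-0.8, -0.1, -0.2]
gripper_width: -0.0001
```

Emit:
move_arm:
  rows:
    - [0,[0,0,0],-8]
    - [0,[0,-60,20],0]
    - [0,[0,-60,20],0]
    - [0,[0,-56,10],0]
    - [0,[0,0,0],0]

```text
t: 14.62
tcp_pos: [0.6249, -0.0616, 0.1757]
tcp_rot: [-0.997, 1.568, 0.687]
wrist_force: [-0.4, -0.4, 0.2]
gripper_width: 0.0002
```

```bash
python3 - <<'E'
from h import *
w=cam("wrist","w6.png");R,p=w["T"];print(p,R.round(3).tolist(),np.round(get_obs()["joints"],2))
sidebub()
E
```

```text
[ 0.6249366  -0.0616225   0.17565156] [[0.002, -0.994, -0.113], [0.002, -0.113, 0.994], [-1.0, -0.002, 0.001]] [ 0.18  0.5  -0.25  1.62  0.14  1.04  1.58]
218 [(207, 204, 194), (212, 209, 199), (180, 184, 141), (186, 196, 117), (186, 196, 116), (185, 196, 115), (185, 196, 115), (186, 196, 117), (187, 197, 117), (187, 198, 117), (187, 197, 116), (136, 148, 74), (197, 204, 145), (231, 232, 201), (238, 239, 223), (238, 239, 218), (238, 239, 217), (236, 238, 211), (227, 228, 195), (171, 183, 100), (136, 146, 73), (170, 188, 77), (171, 188, 78), (171, 187, 78), (171, 189, 82), (171, 188, 80), (172, 187, 80), (170, 187, 81), (145, 155, 83), (218, 217, 207), (210, 209, 200), (211, 209, 200)]
```

View pics/w6.png

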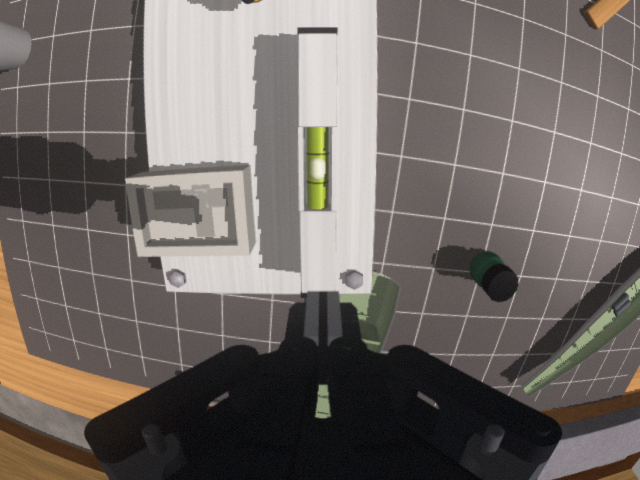

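Bubble at (318,169) between lines at v≈153 and 181; the knob was released and the plate is otherwise untouched. The level's midline runs at u≈318–319, the near metal beginning at v≈210.

```bash
python3 - <<'E'
from h import *
a=cv2.imread("pics/w6.png").astype(int)[120:215,314:322].mean(1)
g=a[:,1];b=a[:,0]
print("lines",[i+120 for i in range(len(g)) if g[i]<150],"bubble b>130",[i+120 for i in range(len(b)) if b[i]>130])
w=cam("wrist");R,p=w["T"]
for n,u,v in[("slot near L",303,210),("slot near R",333,210),("farL",299,31),("farR",337,31),("slot far",318,127)]:
    X=on(w,u,v,.085);print(n,X.round(4),(R.T@(X-p)*1000).round(1))
E
python3 -c "
import cv2
a=cv2.imread('pics/w6.png').astype(int)[145:192,314:322].mean(1)
print([(i+145,*r.round().astype(int).tolist()[:2]) for i,r in enumerate(a)])"
```

```text
lines [153, 154, 182, 183, 209, 210] bubble b>130 [120, 121, 122, 123, 124, 125, 126, 158, 159, 160, 161, 162, 163, 164, 165, 166, 167, 168, 169, 170, 171, 172, 173, 174, 175, 176, 177, 178, 211, 212, 213, 214]
slot near L [ 0.6018 -0.0812  0.085 ] [ 90.5  21.4 -14.6]
slot near R [ 0.5996 -0.0618  0.085 ] [90.5 21.4  4.8]
farL [ 0.4879 -0.0957  0.085 ] [ 90.6 136.2 -16.5]
farR [ 0.4854 -0.0725  0.085 ] [ 90.6 136.1   6.8]
slot far [ 0.5476 -0.0773  0.085 ] [90.5 74.8 -4.8]
[(145, 70, 189), (146, 72, 190), (147, 72, 190), (148, 71, 190), (149, 70, 190), (150, 69, 188), (151, 69, 189), (152, 68, 184), (153, 62, 138), (154, 58, 106), (155, 64, 158), (156, 70, 186), (157, 89, 190), (158, 133, 196), (159, 173, 208), (160, 187, 218), (161, 197, 224), (162, 204, 230), (163, 210, 232), (164, 211, 231), (165, 212, 231), (166, 212, 231), (167, 211, 231), (168, 212, 232), (169, 212, 231), (170, 211, 230), (171, 211, 230), (172, 211, 231), (173, 210, 230), (174, 207, 229), (175, 198, 225), (176, 188, 218), (177, 177, 209), (178, 159, 193), (179, 112, 184), (180, 79, 186), (181, 68, 183), (182, 58, 138), (183, 56, 115), (184, 64, 161), (185, 68, 185), (186, 67, 187), (187, 68, 187), (188, 67, 187), (189, 67, 187), (190, 67, 186), (191, 69, 187)]
```

Bubble centred (168.4 against line midpoint 168.4). Now press.

Emit:
move_arm:
  rows:
    - [0,[0,3,-4.8],0]
    - [0,[50,0,0],0]
    - [0,[31,0,0],0]
    - [0,[0,0,0],0]
    - [0,[0,0,0],0]

```text
t: 15.4
tcp_pos: [0.6198, -0.0702, 0.0959]
tcp_rot: [-1.839, 1.569, -0.159]
wrist_force: [0.6, -0.2, -0.2]
gripper_width: -0.0
```

Emit:
move_arm:
  rows:
    - [0,[2.5,0,0],0]
    - [0,[0,0,0],0]
    - [0,[1.5,0,0],0]
    - [0,[0,0,0],0]

```text
t: 15.9
tcp_pos: [0.6192, -0.0696, 0.0902]
tcp_rot: [1.593, 1.571, -3.01]
wrist_force: [-0.6, 0.4, 0.7]
gripper_width: 0.0001
```

Emit:
move_arm:
  rows:
    - [0,[1,0,0],0]
    - [0,[0,0,0],0]

```text
t: 16.15
tcp_pos: [0.6192, -0.0696, 0.0891]
tcp_rot: [1.47, 1.571, -3.133]
wrist_force: [0.9, -0.1, -0.5]
gripper_width: 0.0001
```

Emit:
move_arm:
  rows:
    - [0,[1,0,0],0]
    - [0,[0,0,0],0]

```text
t: 16.4
tcp_pos: [0.6192, -0.0696, 0.0881]
tcp_rot: [1.461, 1.571, 3.141]
wrist_force: [-0.1, 0.7, 0.4]
gripper_width: -0.0001
```

Emit:
move_arm:
  rows:
    - [0,[0,-2,2],0]
    - [0,[1,0,0],0]
    - [0,[0,0,0],0]

```text
t: 16.77
tcp_pos: [0.621, -0.0674, 0.0871]
tcp_rot: [1.524, 1.571, -3.078]
wrist_force: [-0.3, 0.5, 0.0]
gripper_width: 0.0002
```

Emit:
move_arm:
  rows:
    - [0,[1,0,0],0]
    - [0,[0,0,0],0]

```text
t: 17.02
tcp_pos: [0.621, -0.0674, 0.0861]
tcp_rot: [1.464, 1.571, -3.138]
wrist_force: [-0.1, -0.2, -0.7]
gripper_width: -0.0003
```

Emit:
move_arm:
  rows:
    - [0,[0.8,0,0],0]
    - [0,[0,0,0],0]

```text
t: 17.27
tcp_pos: [0.621, -0.0674, 0.0853]
tcp_rot: [1.347, 1.571, 3.028]
wrist_force: [-0.7, 0.4, 0.7]
gripper_width: -0.0001
```

Emit:
move_arm:
  rows:
    - [0,[0.6,0,0],0]
    - [0,[0,0,0],0]

```text
t: 17.52
tcp_pos: [0.6211, -0.0674, 0.0852]
tcp_rot: [-2.153, 1.571, -0.473]
wrist_force: [-2.1, -0.0, 4.2]
gripper_width: 0.0001
```

Contact at 4.2 N; press a little more.

Emit:
move_arm:
  rows:
    - [0,[0.4,0,0],0]
    - [0,[0,0,0],0]
    - [0,[0,0,0],0]

```text
t: 17.9
tcp_pos: [0.6211, -0.0674, 0.0852]
tcp_rot: [-2.059, 1.57, -0.379]
wrist_force: [-3.4, 0.1, 9.5]
gripper_width: 0.0001
```

Emit:
move_arm:
  rows:
    - [0,[0.3,0,0],0]
    - [0,[0,0,0],0]
    - [0,[0,0,0],0]
    - [0,[0,0,0],0]

```text
t: 18.4
tcp_pos: [0.6211, -0.0674, 0.0851]
tcp_rot: [-2.075, 1.57, -0.395]
wrist_force: [-3.7, 0.2, 11.5]
gripper_width: 0.0002
```

Emit:
move_arm:
  rows:
    - [0,[0.2,0,0],0]
    - [0,[0,0,0],0]
    - [0,[0,0,0],0]
    - [0,[0,0,0],0]
    - [0,[0,0,0],0]

```text
t: 19.02
tcp_pos: [0.6211, -0.0674, 0.0851]
tcp_rot: [-2.135, 1.57, -0.455]
wrist_force: [-4.9, 0.1, 13.4]
gripper_width: -0.0004
```

```bash
python3 - <<'E'
from h import *
w=cam("wrist","w7.png");print(get_obs()["wrist_force"]);sidebub()
E
```

```text
[-5.04870382  0.17635469 13.51608815]
218 [(209, 207, 197), (214, 212, 202), (181, 186, 142), (188, 199, 119), (186, 199, 118), (187, 199, 117), (187, 197, 117), (186, 198, 118), (188, 199, 118), (188, 199, 117), (188, 199, 118), (138, 150, 74), (199, 205, 146), (232, 232, 202), (239, 240, 225), (240, 241, 221), (239, 241, 220), (238, 239, 213), (228, 229, 198), (173, 185, 101), (135, 146, 72), (172, 190, 78), (172, 190, 77), (173, 189, 77), (174, 191, 82), (174, 190, 81), (173, 189, 81), (172, 189, 81), (146, 158, 84), (221, 219, 209), (212, 210, 201), (212, 210, 202)]
```

View pics/w7.png

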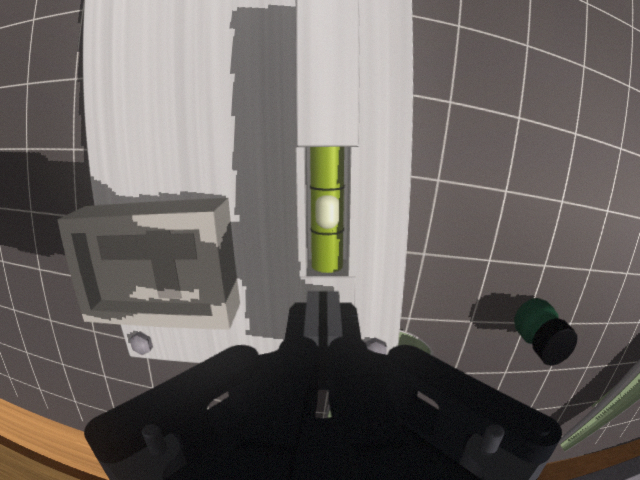

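The closed fingertips press the metal end of the level at about (325,300). The bubble, centred at (327,211), lies between the lines at v≈188 and 232, and the mould is in place. The press is 13.5 N and steady.

```bash
python3 -c "
from plant import *
print(finish_job())"
```

```text
the job is handed in; nothing more can be done
None
```

The job is handed in at about 19 s of robot time. The level stands on the clear strip with its bubble centred, and the fingertips are still pressing it down.

**What I did:**
- Placed the level parallel to the plate's long edges, let go, and saw the bubble about 6–7 mm off towards the locked feet.
- Turned the knob about 82° clockwise and let go of it.
- Pressed the closed fingertips on the solid metal top, about 45 mm from the level's centre on the locked-feet side.

**Last checks:**
- **Bubble:** before pressing, the wrist camera had it centred between the lines to within about 0.3 mm. With the press on, it still lies between them and the side view had not changed.
- **Press:** the wrist reads 13.5 N downward, plus about 5 N sideways. The reading was steady.
- **Mould:** it sits where it was in the wrist picture.
- **Bystanders:** I saw no contact with any of them, but I did not measure their positions again at the end.

**Disagreement:** the side view puts the bubble about 0.4 mm off centre, against 0 from the wrist camera. Both are well inside the 2 mm limit. While I was turning the knob, the vertical wrist force briefly read 36 N because I had raised the hand too far in its grip. I eased that off before turning further.

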